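Slide a sheet blank out over the end of the delivery ledge

ROBOT

A 7-joint arm with a two-finger parallel gripper is mounted at the origin on the work surface. World frame = base frame: x ahead of the robot, y to its left, z up, the work surface at z = 0. Lengths are in m, angles in rad, forces in N, time in s.
With the tool pointing down it reaches from about 0.425 to 0.95 m from the base axis. Payload 16.7 kg.
Tool frame: the origin (TCP) lies at the very end of the fingers, on their centre line; the grasp point (between the pads) lies 19 mm behind it (arm.hold_point_z is the distance from the TCP to the grasp point, in m); z points along the fingers, y is the line along which they close (so a half turn about z gives the same grasp; the last joint's range is limited). The gripper opens to 94 mm and grips with 3 to 60 N. Pads are 16 mm wide; open, the fingers measure 119 mm over their backs; the gripper's body (75 mm by 177 mm) begins 78 mm behind the grasp point.
Start: joints at [1.185, 0.426, 0.074, 1.606, -0.034, 1.111, -0.067], TCP at [0.158, -0.656, 0.205] pointing down, gripper open.
Joint ranges: [-2.85, 2.85], [-0.5, 2.14], [-1.23, 1.37], [0.21, 2.46], [-1.02, 4.16], [0.16, 2.05], [-2.73, 2.73]. Speed limits (rad/s): [1.89, 1.89, 2.39, 2.39, 3.01, 3.01, 3.01].

INTERFACE

Orientations are given as a 3x3 rotation matrix whose columns are the frame's x, y, z axes.
In Python, from bench import get_state, cams, arm gives the robot as it stands.
- The arm moves only by the shell command python3 -m inch 'ROWS'. ROWS is JSON, a list that holds one entry, the list of rows, each a list of 7 numbers: the shift along the tool's x, y, z each as a share of 0.15 m, from -1 to 1, then the turn, a rotation vector about the tool's x, y, z each as a share of 45 degrees, from -1 to 1, then the opening, from 0 (shut) to 1 (fully open). A call has 1 to 8 rows; each row shifts and turns the commanded pose from where the row before left it, along the tool's axes as they then stand; what a row does not reach is not made up. A row lasts 1/12 s, in which the tool goes at most 41.7 mm and 7.16 degrees, less where a joint would pass 70% of its speed; a pose out of reach is approached as far as the arm can. A call with a number of a shift or a turn outside -1 to 1 is refused whole. A call with a gripper value outside its range is refused whole. The fingers move at their own pace and stop on an object; the grip force is fixed at half the most. Time passes only in rows, so rows that do not move let the fingers close. It gives the time, the measured TCP pose, the force, the opening and the grip force at its end, in the units of the state.
- get_state(): the state, without advancing time (a new reading comes with each control period).
- cams.camera(name): name is "side" or "top"; returns a dict with "pixels" (400x640x3 uint8, red, green, blue), "fx", "fy", "cx", "cy" (pixels), "R" (3x3) and "t" (3): a world point X has camera coordinates R X + t. Camera axes: x right, y down, z forward; pixel columns grow to the right and rows downward; lengths in m; the calibration is good to about 2 mm. A picture is of the moment at which its call begins. There is no depth.
- arm.job_done(): hands the job in; it is judged then, once.
Trained networks look in a picture, given as the dict that the camera call returned (one of the last four; its "shot" number tells which), for a name from the list of things; names that differ only in an ending like _2 or _b are one class to them, and where a whole thing is asked for, a point or a joint stands for the part that bears it (a point fixed in the world has none). Each returns a list of dicts, best first, with "p" (0 to 1); they miss things now and then, are a little off and sometimes report something else, mostly with a low value. They report only what shows in the picture. A call takes as long as a camera call. They do not tell look-alikes from the thing itself.
- cams.regions_of(picture, target): "pixels" (400x640 bool, what is visible of it) and "at" ([row, column] in pixels, amid what is visible of it).
- cams.place_of(picture, target): "at" ([row, column] in pixels: a listed point, or the origin of a listed thing).
The state is a dict: "t": time; "joints": joint angles; "joint_velocities": joint speeds; "joint_torque": joint torques, N m; "eef_pos": TCP position; "ee_rot": TCP orientation; "force": force on the tool from outside, world axes, zero at the start; "ft_torque": the same for the moment, N m; "gripper_width": opening from 0.0 (shut) to 1.0 (fully open); "grasp_force": force on a finger pad.
Only numpy, scipy, OpenCV 4.12 (cv2) and the standard library are available. Lean on these libraries where they do the work, as an engineer would, in place of code of your own. Each camera call takes 0.05 s, during which the arm holds its last target. There are 200 camera calls.

TASK

Press the orange stop at the open end of the white ledge all the way down, below the ledge's surface, then push the grey aluminium blank along the ledge past it until the blue line on the blank lies over the very end of the ledge, so that the blank's edge sticks out ready to be taken. Leave the blank lying flat and roughly square to the ledge; only push it with closed or open fingers, never lift or tip it, and leave the other things where they are.

Things in the scene. Friction and masses are not known exactly. Their poses are not given: they have to be found in the camera images.
- ledge: fixed white raised ledge, 220 mm (its x, away from the robot) by 420 mm (its y), flat top 90 mm above the table; origin: under its centre, at table height. It is turned by up to 0.3 rad. An aluminium fence 10 mm thick and 14 mm high stands along its far (+x) side, inner face at x = +100 mm. The last 24 mm of the top at the open end, y = -210 mm, are black and level with the rest.
- ledge_end (a point): point on the top surface at the very end of the ledge (ledge frame x +30, y -210, z 90 mm), axes as the ledge's: +x to the fence, -y out over the end, z up.
- stop (a joint): the stop: a round upright post with an orange cap 24 mm across, its axis at x +30, y -230 mm in the ledge's frame (20 mm beyond the end). Value is how far it is pressed down (m): 0 = cap top 24 mm above the ledge's top, 0.024 = level with it, 0.032 = all the way down (8 mm below it). Starts at 0 to 0.008. It slides stiffly (about 4 N) and stays where it is left. A tube 30 mm across, top 35 mm below the ledge's top, guides it.
- stop_top (a point): centre of the top of the stop's orange cap; moves with it.
- blank: loose flat dull-grey aluminium blank, 110 mm (its x) by 160 mm (its y), 6 mm thick, about 0.3 kg, lying on the ledge near the fence, turned by up to 0.07 rad from the ledge. Origin: centre of its underside. A blue line 5 mm wide crosses its top at y = -40 mm, i.e. 40 mm from its leading edge (y = -80 mm, the edge that is to stick out); the edge to push is at y = +80 mm.
- blank_lead (a point): middle of the blank's leading edge, underside (blank frame y -80 mm); axes as the blank's.
- tape_roll: small yellow roll of tape, 44 mm across, 19 mm high, lying flat on the front strip of the ledge (origin: centre of its underside). Leave alone.
- oil_bottle: white bottle with red cap, 56 mm across, 150 mm high, standing on the table (origin: centre of its underside). Leave alone.
- glue_jar: amber jar with black lid, 64 mm across, 80 mm high, standing on the table (origin: centre of its underside). Leave alone.
- caliper: steel caliper about 190 mm long, 9 mm high, lying on the table beyond the ledge (origin: underside, middle of its beam). Leave alone.
- screwdriver: screwdriver with red handle lying on the table beyond the ledge. Leave alone.
- pen_cup: empty black cup, 72 mm across, 100 mm high, standing on the table (origin: centre of its underside). Leave alone.
There are look-alikes about, which are no part of the job. What is meant by the blank is not purple, and is the smaller of those in its own colour.

How it is judged:
On the way, in this order (a step that is already met when the one before it is completed fails the run):
1. the stop is pressed below the ledge's surface (value of joint stop above 0.0255 m), for 0.1 s.
2. the blank sticks out over the end by more than 28 mm (y of blank_lead in the frame of ledge_end below -0.028 m), for 0.2 s.
At the end, for the whole second after the job is handed in: The stop is below the ledge's surface; the blank lies flat and still on the ledge, within 0.17 rad of square to it, its leading edge 28 to 52 mm beyond the ledge's end (blue line within 12 mm of the end); no other thing has moved more than 30 mm (value of joint stop above 0.0255 m and y of blank_lead in the frame of ledge_end between -0.052 and -0.028 m and angle between the y axis of blank and the y axis of ledge, either way round below 0.17 rad and angle between blank's own z axis and vertical below 0.04 rad and z of blank in the frame of ledge_end between -0.004 and 0.004 m and linear speed of blank below 0.01 m/s); the robot touches nothing.
It fails at once if the blank is lifted more than 10 mm off the ledge (z of blank in the frame of ledge_end above 0.01 m).
It fails at once if the blank is tipped (angle between blank's own z axis and vertical above 0.15 rad).
It fails at once if another thing is disturbed (moved over 30 mm) (distance of any of tape_roll, oil_bottle, glue_jar, caliper, screwdriver, pen_cup from where it was at the start of the episode above 0.03 m).
It also fails if it takes over 67 s, if anything falls off the work surface, if the arm or the gripper's body presses on something with over 40 N, if the wrist force passes 120 N, or if a joint passes its speed limit or range.

## Working session

There is one attempt and no reset: what is moved stays moved. The work goes in short steps, Python scripts to look and compute and a shell command to move; the robot and the scene stay as the last step left them, time stands still between calls to the robot, and variables do not carry over. Pictures are saved under pics/ and viewed, at most 10 in all, crops included, and the job is handed in when it is done.

```bash
mkdir -p pics; cat > h.py <<'E'
import numpy as np,cv2
from bench import get_state,cams,arm
def ray(p,rc):
    R=np.array(p["R"]);t=np.array(p["t"]).ravel()
    d=R.T@np.array([(rc[1]-p["cx"])/p["fx"],(rc[0]-p["cy"])/p["fy"],1]);return -R.T@t,d
def atz(p,rc,z):
    o,d=ray(p,rc);return o+d*(z-o[2])/d[2]
def tri(p,a,q,b):
    o1,d1=ray(p,a);o2,d2=ray(q,b);A=np.c_[d1,-d2];s=np.linalg.lstsq(A,o2-o1,rcond=None)[0]
    x=o1+d1*s[0];y=o2+d2*s[1];return (x+y)/2,np.linalg.norm(x-y)
def proj(p,X):
    c=np.array(p["R"])@np.array(X)+np.array(p["t"]).ravel();return [c[1]/c[2]*p["fy"]+p["cy"],c[0]/c[2]*p["fx"]+p["cx"]]
def save(p,n): cv2.imwrite("pics/"+n,p["pixels"][:,:,::-1])
E
python3 - <<'E'
from h import *
np.set_printoptions(precision=3,suppress=True)
T=cams.camera("top");S=cams.camera("side");save(T,"t0.png");save(S,"s0.png")
for n in ["ledge","ledge_end","stop_top","blank","blank_lead","tape_roll","oil_bottle","glue_jar","pen_cup"]:
    for nm,p in(("T",T),("S",S)):
        z={"ledge":0,"stop_top":.11,"oil_bottle":0,"glue_jar":0,"pen_cup":0}.get(n,.09)
        for r in cams.place_of(p,n)[:3]: print(n,nm,np.array(r["at"]),round(r["p"],2),atz(p,r["at"],z))
for p in(T,S): print(-np.array(p["R"]).T@np.array(p["t"]).ravel())
s=get_state();print(s["t"],s["eef_pos"],s["ee_rot"],s["force"])
E
```

```text
ledge T [210.6 324.5] 0.68 [ 0.489 -0.051  0.   ]
ledge S [212.  334.8] 0.6 [ 0.502 -0.042  0.   ]
ledge_end T [211.1 396.6] 0.57 [ 0.481 -0.248  0.09 ]
ledge_end S [135.6 347.5] 0.9 [ 0.486 -0.262  0.09 ]
stop_top S [126.5 348.6] 0.62 [ 0.484 -0.279  0.11 ]
blank T [294.2 425.1] 0.74 [ 0.256 -0.322  0.09 ]
blank T [291.2 220.1] 0.6 [0.261 0.232 0.09 ]
blank T [194.8 306.6] 0.57 [0.525 0.001 0.09 ]
blank S [195.2 323.7] 0.89 [ 0.529 -0.014  0.09 ]
blank S [148.8 425.4] 0.85 [ 0.264 -0.224  0.09 ]
blank S [312.2 434.1] 0.63 [0.273 0.295 0.09 ]
blank_lead T [319.6 420.4] 0.87 [ 0.188 -0.308  0.09 ]
blank_lead T [278.1 260. ] 0.66 [0.297 0.125 0.09 ]
blank_lead S [151.5 450.5] 0.93 [ 0.195 -0.219  0.09 ]
blank_lead S [271.5 413.4] 0.87 [0.312 0.199 0.09 ]
blank_lead S [176.5 336.3] 0.78 [ 0.503 -0.086  0.09 ]
tape_roll T [159.7 446.1] 0.63 [ 0.626 -0.389  0.09 ]
tape_roll T [230.6 305.6] 0.58 [0.426 0.003 0.09 ]
tape_roll S [206.7 366.1] 0.64 [0.421 0.015 0.09 ]
tape_roll S [125.4 305.8] 0.3 [ 0.612 -0.299  0.09 ]
oil_bottle T [180.5 173.9] 0.91 [0.575 0.391 0.   ]
oil_bottle S [367.4 284.9] 0.92 [0.567 0.397 0.   ]
glue_jar T [160.8 444.6] 0.78 [ 0.64  -0.408  0.   ]
glue_jar S [125.1 301.6] 0.94 [ 0.644 -0.418  0.   ]
pen_cup T [244.5 152.7] 0.68 [0.388 0.445 0.   ]
pen_cup S [393.9 373.4] 0.66 [0.386 0.434 0.   ]
[ 0.35  -0.012  1.518]
[0.442 0.814 0.932]
1.0 [ 0.158 -0.656  0.205] [[ 0.972  0.235 -0.   ]
 [ 0.235 -0.972  0.   ]
 [-0.    -0.    -1.   ]] [ 1.031 -0.634  0.775]
```

View pics/t0.png

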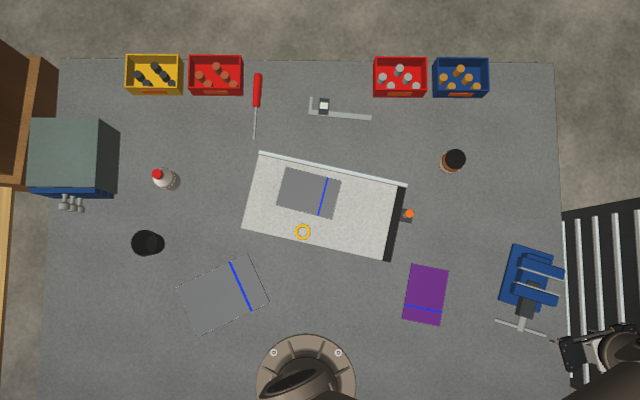

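View pics/s0.png

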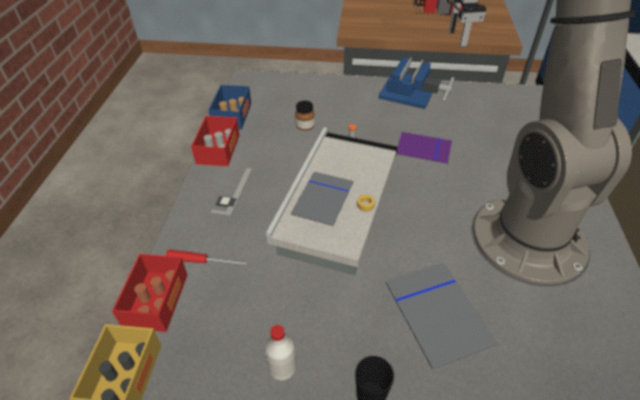

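The top view shows the blank on the ledge, centred near (193,308) with its blue line near (197,323). The orange stop is at (213,409), past the black end strip. The larger grey sheet at (293,223) and the purple one at (295,425) are look-alikes. Next I'll measure precisely.

```bash
cat > m.py <<'E'
from h import *
np.set_printoptions(precision=4,suppress=True)
# ledge frame estimated from top mask, plus stop cap
def mask_rect(p,m,z):
    c=max(cv2.findContours(m.astype(np.uint8),cv2.RETR_EXTERNAL,cv2.CHAIN_APPROX_NONE)[0],key=cv2.contourArea)[:,0]
    P=np.array([atz(p,(r,q),z)[:2] for q,r in c],np.float32)
    return cv2.minAreaRect(P)
def colors(p):
    return cv2.cvtColor(p["pixels"],cv2.COLOR_RGB2HSV).astype(int)
def blue(p,box):
    h=colors(p);m=(h[...,0]>105)&(h[...,0]<128)&(h[...,1]>110)
    k=np.zeros_like(m);k[box[0]:box[1],box[2]:box[3]]=1;return m&k
def orange(p,box):
    h=colors(p);m=(h[...,0]>3)&(h[...,0]<16)&(h[...,1]>170)&(h[...,2]>120)
    k=np.zeros_like(m);k[box[0]:box[1],box[2]:box[3]]=1;return m&k
E
python3 - <<'E'
from m import *
T=cams.camera("top");S=cams.camera("side")
for n in("ledge","blank"):
  for nm,p in(("T",T),("S",S)):
    for r in cams.regions_of(p,n)[:3]:
      try:
        (c,s,a)=mask_rect(p,r["pixels"],.096 if n=="blank" else .09);print(n,nm,round(r["p"],2),np.array(r["at"]),np.array(c),np.array(s),a)
      except Exception as e: print(e)
for nm,p,b,ob in(("T",T,(165,225,300,350),(195,230,395,425)),("S",S,(170,205,295,360),(115,140,335,365))):
    m=blue(p,b);P=np.array([atz(p,x,.096)[:2] for x in np.argwhere(m)]);print(nm,"blue",len(P),P.mean(0),cv2.minAreaRect(P.astype(np.float32)))
    o=np.argwhere(orange(p,ob));print("orange",len(o),o.mean(0),o.min(0),o.max(0),atz(p,o.mean(0),.112))
def crop(p,r0,r1,c0,c1): return cv2.resize(p["pixels"][r0:r1,c0:c1,::-1],None,fx=4,fy=4,interpolation=cv2.INTER_CUBIC)
cv2.imwrite("pics/c0.png",crop(T,140,270,235,425))
E
```

```text
ledge T 0.67 [213.9 340.1] [ 0.4923 -0.0652] [0.4558 0.2233] 77.7232666015625
ledge S 0.6 [210.5 339.8] [ 0.4941 -0.0544] [0.5176 0.2311] 77.74700927734375
blank T 0.89 [297.7 219.8] [0.2532 0.2239] [0.1448 0.2114] 25.936309814453125
blank T 0.87 [294.5 425.4] [ 0.2558 -0.3213] [0.1047 0.1501] 79.04822540283203
blank T 0.86 [191.3 308.6] [ 0.5286 -0.0044] [0.1632 0.1123] 76.21420288085938
blank S 0.93 [199.3 322. ] [ 0.5283 -0.0012] [0.1662 0.114 ] 76.57820892333984
blank S 0.76 [317.9 436. ] [0.2661 0.2959] [0.1426 0.2066] 26.202739715576172
T blue 87 [ 0.5205 -0.043 ] ((0.5208732485771179, -0.043129220604896545), (0.005937849171459675, 0.10889812558889389), 75.78800201416016)
orange 56 [213.     409.0357] [209 405] [217 413] [ 0.4741 -0.2781  0.112 ]
S blue 57 [ 0.5198 -0.0442] ((0.5206774473190308, -0.044031932950019836), (0.005163751542568207, 0.10020273923873901), 75.83841705322266)
orange 14 [127.0714 351.8571] [126 350] [128 354] [ 0.4746 -0.2749  0.112 ]
```

View pics/c0.png

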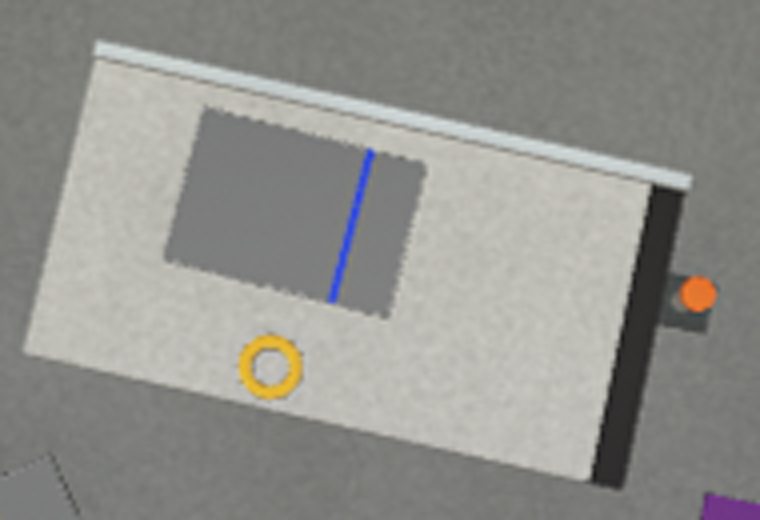

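The crop shows the ledge clear between blank and stop, with the tape roll at crop (270,367), away from the push path. The ledge yaw is about -0.215. The stop is near (0.474,-0.277), and the blank is already almost square. The first move raises the arm and heads for the stop.

```bash
python3 -m inch '[[[0,0,-0.27,0,0,0,0],[0,0,-0.27,0,0,0,0],[0.22,-0.163,0,0,0,0,0],[0.22,-0.163,0,0,0,0,0],[0.22,-0.163,0,0,0,0,0],[0.22,-0.163,0,0,0,0,0],[0.22,-0.163,0,0,0,0,0],[0.22,-0.163,0,0,0,0,0]]]'
python3 -m inch '[[[0.22,-0.163,0,0,0,0,0],[0.22,-0.163,0,0,0,0,0],[0.22,-0.163,0,0,0,0,0],[0.22,-0.163,0,0,0,0,0],[0.22,-0.163,0,0,0,0,0],[0,0,0,0,0,-0.158,0],[0,0,0,0,0,-0.158,0],[0,0,0,0,0,-0.158,0]]]'
python3 -m inch '[[[0,0,0,0,0,-0.158,0],[0,0,0,0,0,-0.158,0],[0,0,0,0,0,-0.158,0],[0,0,0,0,0,-0.158,0],[0,0,0,0,0,-0.158,0],[0,0,0,0,0,-0.158,0],[0,0,0,0,0,0,0],[0,0,0,0,0,0,0]]]'
cat > w.py <<'E'
import sys
from m import *
# print shift shares in tool axes to a ledge-frame target x y z(mm); ledge frame below
L=np.array([.494,-.0464,0]);a=-.2147
ex=np.array([np.cos(a),np.sin(a),0]);ey=np.array([-np.sin(a),np.cos(a),0]);M=np.c_[ex,ey,[0,0,1]]
def toL(X): return M.T@(np.array(X)-L)
if __name__=="__main__":
    s=get_state();R=np.array(s["ee_rot"]);print("t",s["t"],"tcp ledge mm",toL(s["eef_pos"])*1e3,"F ledge",M.T@np.array(s["force"]),"w",s["gripper_width"])
    tgt=L+M@np.array([float(v)/1e3 for v in sys.argv[1:4]])
    print("shares",R.T@(tgt-s["eef_pos"])/.15)
    Rt=np.c_[ey,ex,[0,0,-1]];print("turn shares",cv2.Rodrigues(R.T@Rt)[0].ravel()/np.radians(45))
E
python3 w.py 30 -230 135
```

```text
t: 1.97
eef_pos: [0.3173, -0.4654, 0.2868]
ee_rot: [[0.972, 0.234, 0.0], [0.234, -0.972, -0.001], [0.0, 0.001, -1.0]]
force: [1.3, -0.2, -0.4]
gripper_width: 0.471
grasp_force: 0.0
t: 2.63
eef_pos: [0.4487, -0.3088, 0.2866]
ee_rot: [[0.816, 0.578, 0.0], [0.578, -0.816, -0.0], [0.0, 0.0, -1.0]]
force: [-0.5, 0.2, -0.0]
gripper_width: 0.006
grasp_force: 0.0
t: 3.3
eef_pos: [0.448, -0.3096, 0.2865]
ee_rot: [[0.22, 0.976, 0.0], [0.976, -0.22, 0.0], [0.0, 0.0, -1.0]]
force: [0.6, 0.7, 0.1]
gripper_width: 0.005
grasp_force: 0.0
t 3.3 tcp ledge mm [  11.1877 -266.9962  286.5308] F ledge [0.4562 0.7709 0.1252] w 0.004775515733756765
shares [0.2474 0.1237 1.0102]
turn shares [ 0.0001 -0.0001 -0.0086]
```

```bash
python3 -m inch '[[[0.125,0.062,0,0,0,-0.0086,0],[0.125,0.062,0,0,0,0,0],[0,0,0.25,0,0,0,0],[0,0,0.25,0,0,0,0],[0,0,0.25,0,0,0,0],[0,0,0.25,0,0,0,0],[0,0,0,0,0,0,0],[0,0,0,0,0,0,0]]]'
python3 w.py 30 -230 82.5
python3 - <<'E'
from m import *
T=cams.camera("top");save(T,"t1.png")
S=cams.camera("side");cv2.imwrite("pics/s1.png",cv2.resize(S["pixels"][80:180,290:420,::-1],None,fx=4,fy=4,interpolation=cv2.INTER_CUBIC))
E
```

```text
t: 3.97
eef_pos: [0.4736, -0.2764, 0.136]
ee_rot: [[0.212, 0.977, -0.003], [0.977, -0.212, 0.002], [0.001, -0.003, -1.0]]
force: [0.3, -0.5, 1.0]
gripper_width: 0.001
grasp_force: 0.0
t 3.9667 tcp ledge mm [  29.0354 -229.0467  135.9885] F ledge [ 0.4225 -0.4197  0.9792] w 0.0006289849018693897
shares [-0.0067  0.0075  0.3566]
turn shares [-0.0038 -0.0014  0.0017]
```

View pics/s1.png

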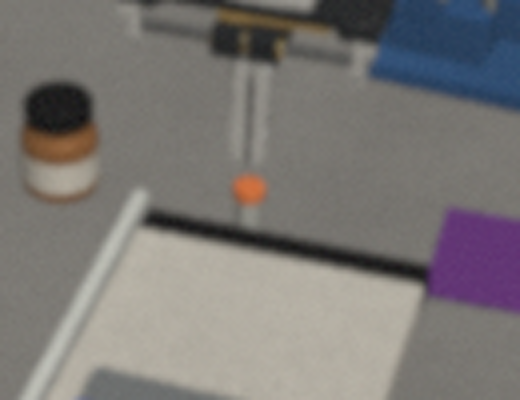

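The closed fingertips, at crop (250,160), are right above the orange cap at (250,190). Next is pressing down.

```bash
python3 -m inch '[[[-0.0067,0.0075,0.12,0,0,0,0],[0,0,0.08,0,0,0,0],[0,0,0.08,0,0,0,0],[0,0,0.08,0,0,0,0],[0,0,0,0,0,0,0],[0,0,0,0,0,0,0],[0,0,0,0,0,0,0]]]'; python3 w.py 30 -230 82.5
```

```text
t: 4.65
eef_pos: [0.4751, -0.278, 0.0823]
ee_rot: [[0.209, 0.978, -0.0], [0.978, -0.209, 0.0], [0.0, -0.0, -1.0]]
force: [1.5, -0.1, 0.8]
gripper_width: 0.005
grasp_force: 0.6
t 4.65 tcp ledge mm [  30.8656 -230.314    82.3019] F ledge [1.4471 0.2223 0.8338] w 0.004786531490191063
shares [ 0.0021 -0.0058 -0.0013]
turn shares [-0.0004 -0.0002  0.0051]
```

```bash
python3 -m inch '[[[0,0,-0.25,0,0,0,0],[0,0,-0.25,0,0,0,0],[0,0,-0.15,0,0,0,0],[0.26,0,0,0,0,0,0.5],[0.26,0,0,0,0,0,0.5],[0.26,0,0,0,0,0,0.5],[0.26,0,0,0,0,0,0.5],[0.26,0,0,0,0,0,0.5]]]'
python3 -m inch '[[[0.26,0,0,0,0,0,0.5],[0.26,0,0,0,0,0,0.5],[0.26,0,0,0,0,0,0.5],[0.26,0,0,0,0,0,0.5],[0.26,0,0,0,0,0,0.5],[0,0,0,0,0,0,0.5],[0,0,0,0,0,0,0.5]]]'
python3 w.py 25 160 92.5
python3 - <<'E'
from w import *
T=cams.camera("top");S=cams.camera("side");save(T,"t2.png")
for nm,p,ob in(("T",T,(195,230,395,425)),("S",S,(115,150,335,365))):
    o=np.argwhere(orange(p,ob));print(nm,len(o),o.mean(0))
    print(nm,"expect pressed",proj(p,L+M@[.03,-.23,.082]),"up",proj(p,L+M@[.03,-.23,.110]))
for nm,p,b in(("T",T,(165,225,300,350)),("S",S,(165,205,295,360))):
    m=blue(p,b);P=np.array([atz(p,x,.096)[:2] for x in np.argwhere(m)]);print(nm,"blue",len(P),toL([*P.mean(0),0]),cv2.minAreaRect(P.astype(np.float32)))
    print(nm, proj(p,L+M@[-.11,-.21,.09]))
E
```

```text
t: 5.32
eef_pos: [0.5154, -0.0857, 0.1799]
ee_rot: [[0.21, 0.978, -0.001], [0.978, -0.21, -0.0], [-0.0, -0.001, -1.0]]
force: [1.5, -1.2, -0.3]
gripper_width: 0.321
grasp_force: 0.0
t: 5.9
eef_pos: [0.556, 0.1059, 0.1795]
ee_rot: [[0.205, 0.979, -0.001], [0.979, -0.205, 0.001], [0.0, -0.001, -1.0]]
force: [0.2, -0.8, -0.6]
gripper_width: 0.501
grasp_force: 0.0
t 5.9 tcp ledge mm [ 28.1788 161.9965 179.5291] F ledge [ 0.3949 -0.7296 -0.6452] w 0.5014630730974983
shares [-0.0134 -0.0205  0.5802]
turn shares [-0.0017 -0.0005  0.0104]
T 57 [214.0526 407.0526]
T expect pressed [np.float64(213.86866019080787), np.float64(406.7930236919382)] up [np.float64(212.99369424630527), np.float64(408.6788968556217)]
S 12 [135.25 351.5 ]
S expect pressed [np.float64(134.79057225825287), np.float64(351.60238824273455)] up [np.float64(127.08270485640378), np.float64(351.9737187724439)]
T blue 87 [0.0251 0.009  0.    ] ((0.5208732485771179, -0.043129220604896545), (0.005937849171459675, 0.10889812558889389), 75.78800201416016)
T [np.float64(261.9908385686287), np.float64(390.02713382102706)]
S blue 23 [0.0071 0.0082 0.    ] ((0.5205755829811096, -0.04443574324250221), (0.004330758471041918, 0.10020274668931961), 75.83844757080078)
S [np.float64(146.2055935871885), np.float64(397.5861315491077)]
```

View pics/t2.png

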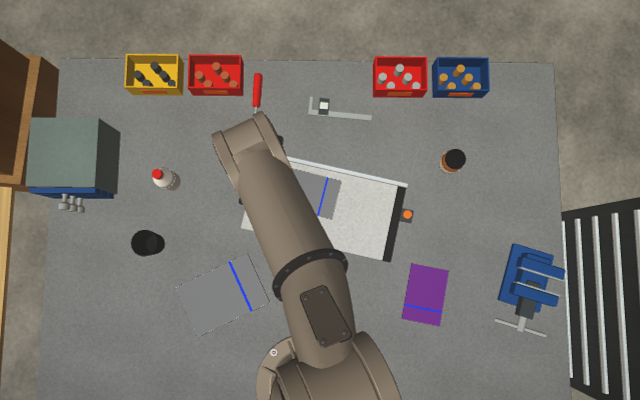

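The stop is fully down: both views show the cap at its predicted pressed pixels. The top view has the arm over the rear of the ledge and nothing else moved. Now I lower behind the blank.

```bash
python3 -m inch '[[[0,-0.02,0.2,0,0,0.01,0.5],[0,0,0.2,0,0,0,0.5],[0,0,0.13,0,0,0,0.5],[0,0,0.048,0,0,0,0.5],[0,0,0,0,0,0,0.5],[0,0,0,0,0,0,0.5]]]'; python3 w.py 25 100 92.5
```

```text
t: 6.5
eef_pos: [0.5539, 0.1031, 0.0938]
ee_rot: [[0.218, 0.976, -0.0], [0.976, -0.218, -0.0], [-0.0, 0.0, -1.0]]
force: [-0.1, 0.8, 1.3]
gripper_width: 0.504
grasp_force: 0.0
t 6.5 tcp ledge mm [ 26.6893 158.8117  93.7716] F ledge [-0.3095  0.7657  1.2966] w 0.5041637252310811
shares [-0.3921 -0.0093  0.0085]
turn shares [ 0.      0.0002 -0.0063]
```

```bash
python3 -m inch '[[[0,-0.009,0.01,0,0,-0.006,0.5],[-0.05,0,0,0,0,0,0.5],[-0.05,0,0,0,0,0,0.5],[-0.05,0,0,0,0,0,0.5],[-0.05,0,0,0,0,0,0.5],[-0.05,0,0,0,0,0,0.5],[-0.05,0,0,0,0,0,0.5],[-0.05,0,0,0,0,0,0.5]]]'; python3 w.py 25 -82 92.5
python3 - <<'E'
from w import *
T=cams.camera("top");S=cams.camera("side")
for nm,p,b in(("T",T,(165,240,300,410)),("S",S,(120,205,295,390))):
    m=blue(p,b);P=np.array([atz(p,x,.096)[:2] for x in np.argwhere(m)]);print(nm,"blue",len(P),toL([*P.mean(0),0]),cv2.minAreaRect(P.astype(np.float32)))
E
```

```text
t: 7.17
eef_pos: [0.5413, 0.0523, 0.0921]
ee_rot: [[0.212, 0.977, 0.001], [0.977, -0.212, 0.0], [0.0, 0.001, -1.0]]
force: [0.0, 2.7, 1.6]
gripper_width: 0.501
grasp_force: 1.4
t 7.1667 tcp ledge mm [ 25.2411 106.4739  92.07  ] F ledge [-0.5742  2.6759  1.6134] w 0.500502001921125
shares [-1.2565 -0.0028 -0.0034]
turn shares [ 0.0008 -0.0005  0.0012]
T blue 64 [ 0.0434 -0.0228  0.    ] ((0.5323230624198914, -0.07803134620189667), (0.006177573464810848, 0.07958278805017471), 77.19198608398438)<stdin>:4: RuntimeWarning: Mean of empty slice.
  ret = ret.dtype.type(ret / rcount)
Traceback (most recent call last):
TypeError: Value after * must be an iterable, not numpy.float64
```

```bash
python3 -m inch '[[[-0.05,0,0,0,0,0,0.5],[-0.05,0,0,0,0,0,0.5],[-0.05,0,0,0,0,0,0.5],[-0.05,0,0,0,0,0,0.5],[-0.05,0,0,0,0,0,0.5],[-0.05,0,0,0,0,0,0.5],[-0.05,0,0,0,0,0,0.5],[-0.05,0,0,0,0,0,0.5]]]'; python3 -m inch '[[[-0.05,0,0,0,0,0,0.5],[-0.05,0,0,0,0,0,0.5],[-0.05,0,0,0,0,0,0.5],[-0.05,0,0,0,0,0,0.5],[-0.05,0,0,0,0,0,0.5],[-0.05,0,0,0,0,0,0.5],[-0.05,0,0,0,0,0,0.5],[-0.05,0,0,0,0,0,0.5]]]'; python3 w.py 25 -82 92.5
cat > b.py <<'E'
from w import *
T=cams.camera("top");S=cams.camera("side");save(T,"tb.png")
for nm,p,b in(("T",T,(165,240,300,420)),("S",S,(118,205,295,400))):
    m=blue(p,b);P=np.array([atz(p,x,.096)[:2] for x in np.argwhere(m)])
    if len(P)>3: print(nm,"blue",len(P),toL([*P.mean(0),0]),cv2.minAreaRect(P.astype(np.float32)))
    for r in cams.regions_of(p,"blank"): print(nm,r["p"],mask_rect(p,r["pixels"],.096))
E
python3 b.py
```

```text
t: 7.93
eef_pos: [0.5283, -0.0065, 0.0918]
ee_rot: [[0.212, 0.977, -0.0], [0.977, -0.212, 0.0], [0.0, -0.0, -1.0]]
force: [0.4, 2.3, 0.8]
gripper_width: 0.503
grasp_force: 1.1
t: 8.6
eef_pos: [0.5156, -0.065, 0.0918]
ee_rot: [[0.212, 0.977, 0.0], [0.977, -0.212, 0.0], [0.0, -0.0, -1.0]]
force: [0.5, 2.4, 0.9]
gripper_width: 0.5
grasp_force: 1.0
t 8.6 tcp ledge mm [ 25.0954 -13.6006  91.7976] F ledge [-0.0237  2.4468  0.9466] w 0.5003582653782054
shares [-0.456  -0.0011 -0.0047]
turn shares [-0.     -0.0001  0.0014]
T blue 53 [ 0.0497 -0.1429  0.    ] ((0.5125448703765869, -0.19674906134605408), (0.005961928050965071, 0.06541818380355835), 77.06549072265625)
T 0.9 ((0.2526446580886841, 0.22391203045845032), (0.14520633220672607, 0.21333691477775574), 26.531505584716797)
T 0.66 ((0.491836816072464, -0.19910117983818054), (0.06595437973737717, 0.10803425312042236), 78.0630111694336)
T 0.55 ((0.2554345726966858, -0.32268914580345154), (0.10675965994596481, 0.14959508180618286), 77.64620971679688)
S 0.75 ((0.26666396856307983, 0.29532137513160706), (0.1459835320711136, 0.20727594196796417), 25.27421760559082)
S 0.75 ((0.26988837122917175, -0.2240568995475769), (0.10622002929449081, 0.14158222079277039), 80.65277099609375)
S 0.62 ((0.5201152563095093, -0.1147800087928772), (0.04266384243965149, 0.0916605293750763), 4.514832973480225)
```

```bash
python3 -m inch '[[[-0.05,0,0,0,0,0,0.5],[-0.05,0,0,0,0,0,0.5],[-0.05,0,0,0,0,0,0.5],[-0.05,0,0,0,0,0,0.5],[-0.05,0,0,0,0,0,0.5],[-0.05,0,0,0,0,0,0.5],[-0.04,0,0,0,0,0,0.5],[-0.03,0,0,0,0,0,0.5]]]'; python3 -m inch '[[[-0.025,0,0,0,0,0,0.5],[-0.025,0,0,0,0,0,0.5],[-0.015,0,0,0,0,0,0.5],[-0.01,0,0,0,0,0,0.5],[0,0,0,0,0,0,0.5],[0,0,0,0,0,0,0.5]]]'; python3 w.py 25 -82 92.5; python3 b.py
```

```text
t: 9.47
eef_pos: [0.5038, -0.1195, 0.0918]
ee_rot: [[0.213, 0.977, -0.0], [0.977, -0.213, -0.0], [-0.0, -0.0, -1.0]]
force: [1.2, 2.5, 1.3]
gripper_width: 0.502
grasp_force: 1.1
t: 9.97
eef_pos: [0.5015, -0.1297, 0.0917]
ee_rot: [[0.212, 0.977, -0.0], [0.977, -0.212, -0.0], [-0.0, -0.0, -1.0]]
force: [-0.2, -0.1, 0.1]
gripper_width: 0.496
grasp_force: 0.0
t 9.9667 tcp ledge mm [ 25.0536 -79.7684  91.7178] F ledge [-0.2016 -0.1936  0.1098] w 0.49561631473291257
shares [-0.0149 -0.0004 -0.0052]
turn shares [-0.0004  0.0003  0.0014]
T blue 20 [ 0.0726 -0.2098  0.    ] ((0.5184301137924194, -0.2660113573074341), (0.005400569178164005, 0.0305462758988142), 77.9179458618164)
T 0.78 ((0.25593793392181396, -0.3286738991737366), (0.08988933265209198, 0.15344631671905518), 79.24214935302734)
T 0.77 ((0.2529701590538025, 0.22376078367233276), (0.14795736968517303, 0.21368645131587982), 25.586776733398438)
S 0.89 ((0.5023305416107178, -0.18103215098381042), (0.04191204532980919, 0.1026410460472107), 5.1226067543029785)
S 0.82 ((0.26643577218055725, 0.2949479818344116), (0.14338244497776031, 0.20671577751636505), 25.634353637695312)
S 0.68 ((0.2675768733024597, -0.22370459139347076), (0.10874872654676437, 0.14844459295272827), 76.60318756103516)
```

Line at y = -209.8 mm. I back off and rise, then check with a clear view.

```bash
python3 -m inch '[[[0.06,0,0,0,0,0,0.5],[0.1,0,0,0,0,0,0.5],[0,0,-0.2,0,0,0,0.5],[0,0,-0.25,0,0,0,0.5],[0.25,0,-0.1,0,0,0,0.5],[0.26,0,0,0,0,0,0.5],[0.26,0,0,0,0,0,0.5],[0.26,0,0,0,0,0,0.5]]]'; python3 -m inch '[[[0.26,0,0,0,0,0,0.5],[0.26,0,0,0,0,0,0.5],[0,0,0,0,0,0,0.5],[0,0,0,0,0,0,0.5]]]';python3 b.py; python3 - <<'E'
from w import *
T=cams.camera("top");cv2.imwrite("pics/t9.png",cv2.resize(T["pixels"][140:270,270:460,::-1],None,fx=4,fy=4,interpolation=cv2.INTER_CUBIC))
for nm,p,ob in(("T",T,(195,230,395,425)),): print("orange",orange(p,ob).sum())
E
```

```text
t: 10.83
eef_pos: [0.5397, 0.0471, 0.175]
ee_rot: [[0.213, 0.977, 0.001], [0.977, -0.213, -0.0], [0.0, 0.001, -1.0]]
force: [0.9, -0.6, -0.7]
gripper_width: 0.497
grasp_force: 0.0
t: 11.17
eef_pos: [0.5556, 0.1245, 0.1741]
ee_rot: [[0.207, 0.978, -0.0], [0.978, -0.207, 0.001], [0.001, -0.001, -1.0]]
force: [-0.3, -0.8, 0.4]
gripper_width: 0.494
grasp_force: 0.0
T blue 89 [ 0.0294 -0.2094  0.    ] ((0.47953563928604126, -0.25743091106414795), (0.005899075884371996, 0.11020423471927643), 77.9178237915039)
T 0.83 ((0.25344839692115784, 0.22326931357383728), (0.14472459256649017, 0.21021680533885956), 25.33306121826172)
T 0.75 ((0.25593236088752747, -0.32165539264678955), (0.10777130722999573, 0.1506454050540924), 79.1083984375)
T 0.68 ((0.4901963472366333, -0.0746031254529953), (0.3678569495677948, 0.22390097379684448), 76.9699478149414)
T 0.63 ((0.48728859424591064, -0.21908816695213318), (0.1609324812889099, 0.11243246495723724), 77.41315460205078)
S blue 23 [ 0.0311 -0.2102  0.    ] ((0.47863462567329407, -0.2581658363342285), (0.003593074157834053, 0.09518210589885712), 77.57958984375)
S 0.77 ((0.2685464024543762, -0.2222549021244049), (0.11024267226457596, 0.14448080956935883), 79.52067565917969)
S 0.74 ((0.4873417019844055, -0.21467185020446777), (0.16139918565750122, 0.11071144789457321), 77.21632385253906)
S 0.65 ((0.26586729288101196, 0.2957829535007477), (0.14331743121147156, 0.20460310578346252), 25.542617797851562)
orange 0
```

View pics/t9.png

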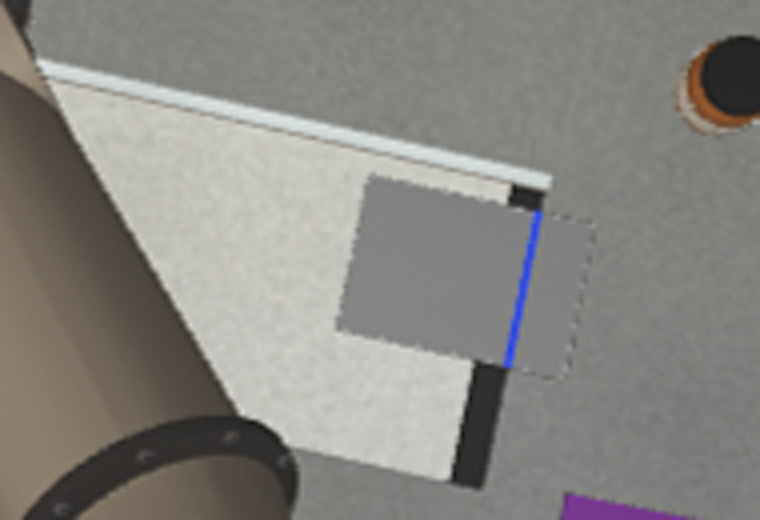

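The blue line, crop (540,212) to (508,366), lies along the ledge's end, and the blank is square, flat and over the stop. I'm handing it in.

```bash
python3 -c "
from bench import arm
print(arm.job_done())"
```

```text
the job is handed in; nothing more can be done
None
```

The job is handed in, with no verdict returned: the stop is pressed fully down, the blank is flat and square with its blue line within about 1 mm of the ledge's end, and no other item in view moved.

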